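# Load the copper beaker into the fume cabinet

## Robot

A 6-joint arm with a two-finger parallel gripper is mounted at the origin on the work surface. World frame = base frame: x ahead of the robot, y to its left, z up, the work surface at z = 0. Lengths are in mm, angles in rad, forces in N, time in s.
With the tool pointing down it reaches from about 350 to 975 mm from the base axis. Payload 7.1 kg.
Tool frame: the origin (TCP) lies on the front face of the gripper's body, between the roots of the fingers; the fingertips stand 80 mm ahead of it and the grasp point (between the pads) lies 61 mm ahead of it (env.tips_ahead is the distance from the TCP to the fingertips, in mm); z points along the fingers, y is the line along which they close (so a half turn about z gives the same grasp; the last joint's range is limited). The gripper opens to 88 mm and grips with 3 to 60 N. Pads are 20 mm wide; open, the fingers measure 115 mm over their backs; the gripper's body (75 mm by 178 mm) begins 61 mm behind the grasp point.
Start: joints at [-1.312, 0.423, 1.63, -0, 1.089, -0.019], TCP at [171.419, -601.017, 302.675] pointing down, gripper open.
Joint ranges: [-3, 3], [-0.9, 2.11], [0.09, 2.58], [-1.31, 4.45], [0.11, 2.69], [-2.54, 2.54]. Speed limits (rad/s): [2.39, 2.39, 3.01, 3.14, 3.14, 3.14].

## Interface

Orientations are given as a unit quaternion [x, y, z, w].
In Python, from station import env, set_gripper, viewer, workorder gives the robot as it stands. Calls block until the motion is done:
- env.reach(position, orientation): joint-space move of the TCP to a pose.
- env.move_l(position, rot=None, rate=150, f_stop=None): straight line of the TCP; rot=None keeps the orientation; rate is the mean speed in mm/s. With f_stop (N) it stops when the force on the tool has changed by that much, and returns True; else False.
- env.move_joints(angles): joint-space move.
- set_gripper(opening): finger opening in mm; the grip force is fixed at half the most; returns when the fingers have stopped.
- env.hold(seconds).
- env.ik(position, orientation): joint angles nearest the present ones, or None.
- env.read_state(): the state.
- viewer.camera(name): name is "side" or "top"; returns the picture (420x560x3 uint8, blue, green, red); there is no depth.
- viewer.camera_params(name): a dict with "fx", "fy", "cx", "cy" (pixels), "dist" ([k1, k2, p1, p2, k3] as OpenCV has them; the pictures are not rectified), "pose" (4x4, takes a point from camera to world coordinates). Camera axes: x right, y up, looking along -z (the intrinsics and any distortion apply to the point x, -y, -z); pixel columns grow to the right and rows downward; lengths in mm; the calibration is good to about 2 mm. A picture is of the moment at which its call begins. camera_params takes no time and is no camera call.
A pose or a line that the arm cannot do raises env.IKError and nothing moves.
- workorder.sign_off(): hands the job in; it is judged then, once.
The state is a dict: "time_s": time; "qpos": joint angles; "dq": joint speeds; "tau": joint torques, N m; "tool_pos": TCP position; "orientation": TCP orientation; "force": force on the tool from outside, world axes, zero at the start; "wrist_torque": the same for the moment, N m; "width": finger opening in mm; "grip_force": force on a finger pad.
Only numpy, scipy, OpenCV 4.12 (cv2) and the standard library are available. Lean on these libraries where they do the work, as an engineer would, in place of code of your own. Each camera call takes 0.05 s, during which the arm holds its last target. There are 200 camera calls.

## Task

The steel pan with my copper beaker has to go into the fume cabinet for patinating, but the sash is too low. Raise the sash (it pushes up by the lip along its bottom edge) until that edge is level with the pointer on the right-hand post, then slide the pan straight in until it is wholly inside, handle and all, so that the sash could be shut behind it. Leave the sash at the pointer and the beaker standing upright in its pan, and do not shift the tools and other things lying about on the bench.

Things in the scene. Friction and masses are not known exactly. Their poses are not given: they have to be found in the camera images.
- hood: Bench-top fume cabinet, 500 mm wide, 400 deep, 600 high: clear panes and aluminium posts under a white fan head; the bench is its floor. Origin on the bench, mid-opening, in the plane of the sash's back face; x points level into the cabinet, y left as one faces it, z up. Opening 440 mm wide between 30 mm front posts (front faces at x = -24 mm); back pane at x = 392 mm. Fixed.
- sash_lip (a point): Middle of the front edge of the sash's underside, 60 to 95 mm above the bench at the start; axes as the cabinet's. The sash is a clear pane 310 mm high; its aluminium bottom rail (10 mm thick, 18 high, back face at cabinet x = 0) has a level lip, 380 mm wide and 6 thick, standing out 30 mm towards the operator (to x = -40 mm). Undersides of lip and rail are flush.
- sash (a joint): How far the sash stands above its lowest position (m, up is positive, 0 to 0.24); its bottom edge is 60 mm above the bench at 0. Two weights beside the posts balance it: it takes about 3 N to move and stays where it is left.
- pointer (a point): Tip of the small pointed plate on the dark steel clamp collar (40 mm square, 16 high) round the right-hand front post, at the collar's mid-height. It points level to the left, at the height to which the sash's bottom edge is to be raised, 220 to 265 mm above the bench. Axes as the cabinet's.
- pan_center (a point): Centre of the steel pan, half-way up. The pan is 200 mm long (its x), 160 wide (its y), 42 high, walls and floor 4 mm; it stands on the bench in front of the opening, its x roughly along the cabinet's x, its centre 245 to 290 mm short of the sash. It weighs 0.4 to 0.9 kg and slides freely on the bench.
- pan_handle (a point): Centre of the pan's stub handle, 127.5 mm from the pan's centre along its -x (away from the cabinet) and 34 mm above the bench; axes as the pan's. A level flat bar, 24 mm wide (y), 8 thick, standing out 56 mm from the pan's near wall: its end lies 28.5 mm beyond this point along -x. 30 mm of free room below it.
- beaker_center (a point): Centre, half-way up, of the waisted copper beaker that stands loose in the pan: 76 mm across at the widest, 104 mm high (its rim is 108 mm above the bench), so that it does not pass under the sash at the start.
- mallet: a wooden mallet lying on its side, 200 mm long, head 60 mm across; a bystander, origin on its underside
- tape: a roll of paper tape lying flat, 90 mm across, 24 mm high; a bystander, origin on its underside
- plaque: a dark wooden block with a copper sheet on it, 100 x 75 x 24 mm; a bystander, origin on its underside
- hammer: a chasing hammer lying down, 270 mm long; a bystander, origin on its underside
- tumbler: a drinking glass, 72 mm across, 95 mm high; a bystander, origin on its underside
- file: a flat file with a red plastic handle, 270 mm long; a bystander, origin on its underside
Mind the look-alikes: they are no part of the job. Of the things shaped like the part that bears beaker_center, the copper one is meant.

How it is judged:
By the outcome, as a careful person would: the job done as asked, in the order asked, and still so for the second after the job is handed in, with the robot touching nothing.
It also fails if it takes over 64 s, if anything falls off the work surface, if the arm or the gripper's body presses on something with over 40 N, if the wrist force passes 120 N, or if a joint passes its speed limit or range.

## Working session

There is one attempt and no reset: what is moved stays moved. The work goes in short steps, each a Python script; the robot and the scene stay as the last script left them, time stands still between calls to the robot, and variables do not carry over. Pictures are saved under pics/ and viewed, at most 10 in all, crops included, and the job is handed in when it is done.

```bash
ls; mkdir -p pics
python3 - <<'E'
from station import env,set_gripper,viewer,workorder
import cv2,numpy as np
for n in("side","top"):
    im=viewer.camera(n); cv2.imwrite(f"pics/{n}0.png",cv2.resize(im,(800,600),interpolation=cv2.INTER_CUBIC))
    cv2.imwrite(f"pics/raw_{n}0.png",im)
    p=viewer.camera_params(n); print({k:np.round(v,3).tolist() for k,v in p.items()})
s=env.read_state();print(s["time_s"],s["orientation"],s["width"])
E
```

```text
pics
{'fx': 392.427, 'fy': 392.427, 'cx': 277.827, 'cy': 203.147, 'dist': [0.003, 0.0, 0.0, 0.0, 0.0], 'pose': [[0.923, 0.292, -0.251, 335.388], [-0.386, 0.688, -0.615, -717.023], [-0.007, 0.664, 0.747, 850.12], [0.0, 0.0, 0.0, 1.0]]}
{'fx': 544.591, 'fy': 544.591, 'cx': 277.62, 'cy': 211.728, 'dist': [-0.054, 0.0, 0.0, 0.0, 0.0], 'pose': [[0.007, 0.989, -0.15, 293.777], [-1.0, 0.008, 0.011, -133.148], [0.012, 0.15, 0.989, 1744.882], [0.0, 0.0, 0.0, 1.0]]}
0.1 [ 9.90367670e-01  1.38460837e-01 -7.97338242e-05 -6.84480243e-04] 87.93303434632526
```

View pics/side0.png

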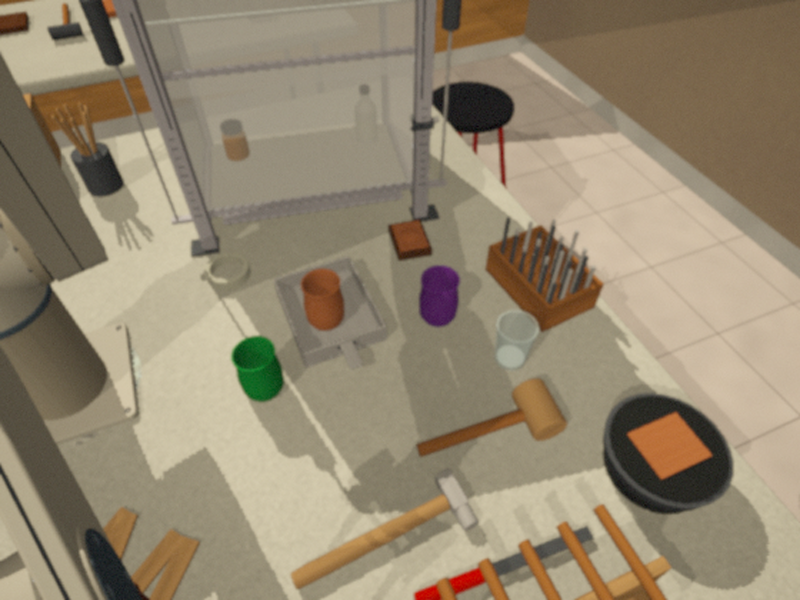

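View pics/top0.png

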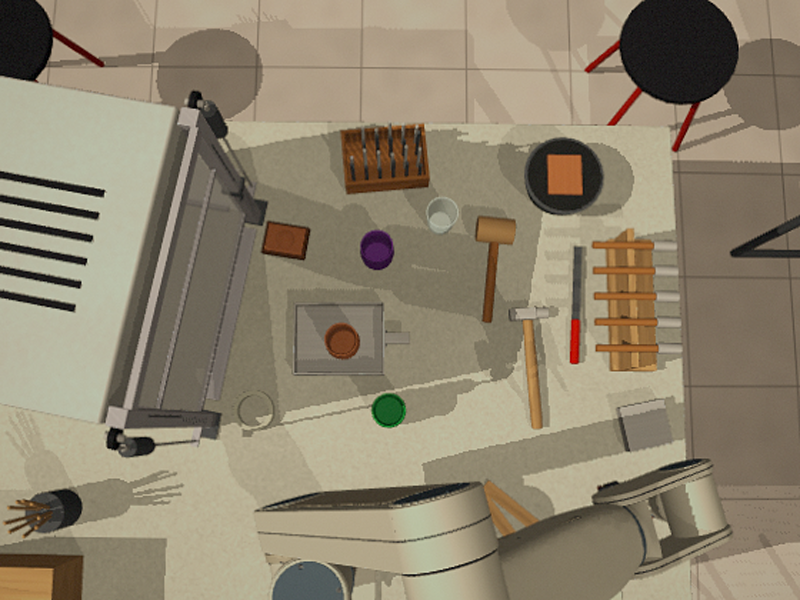

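Candidates for the beaker in the top view are copper (342,340) standing in the pan, purple (377,250) and green (389,410). I choose the copper one, since it is the one in the steel pan. The lip runs from about (252,226) to (208,398), and the pointer collar is at about (423,122) in the side view. Next I'll take close crops to measure.

Run:
```python
import cv2,numpy as np
def crop(n,x0,y0,w,h,s,out):
    im=cv2.imread(f"pics/raw_{n}0.png")[y0:y0+h,x0:x0+w]
    im=cv2.resize(im,None,fx=s,fy=s,interpolation=cv2.INTER_CUBIC)
    for i in range(0,w,20): cv2.putText(im,str(x0+i),(i*s,10),0,.35,(0,0,255),1); cv2.line(im,(i*s,0),(i*s,4),(0,0,255))
    for i in range(0,h,20): cv2.putText(im,str(y0+i),(0,i*s+4),0,.35,(0,0,255),1)
    cv2.imwrite(out,im)
crop("side",120,70,200,150,4,"pics/c_side.png")
crop("top",130,140,200,150,4,"pics/c_top.png")
```

```text
(no output)
```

View pics/c_side.png

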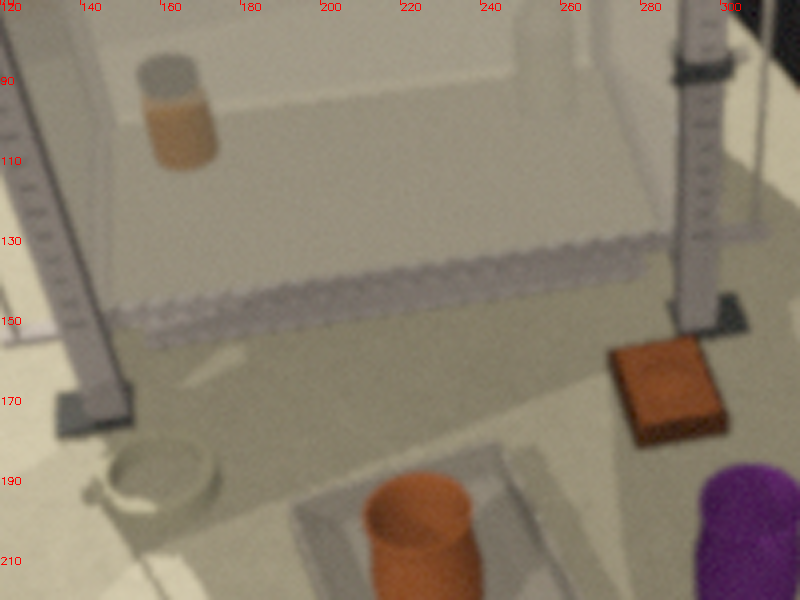

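View pics/c_top.png

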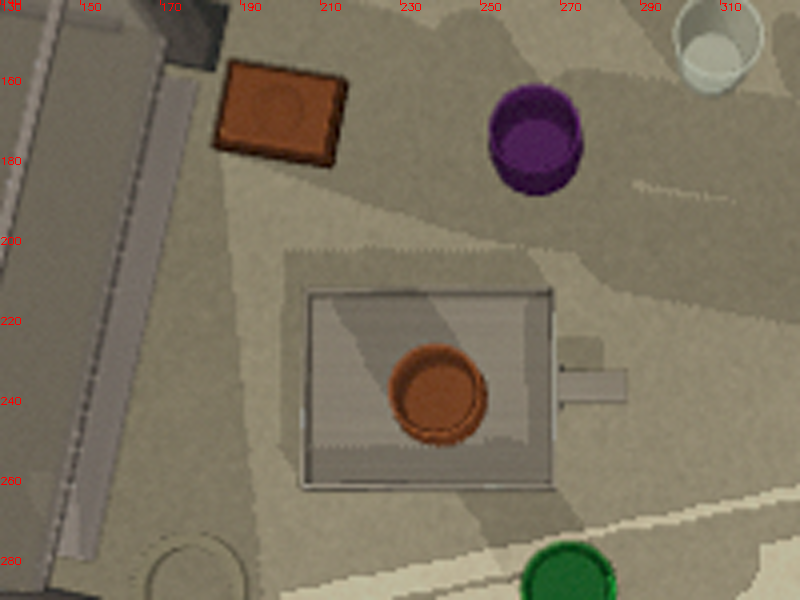

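Crop readings: the lip front edge in the side view runs (158.8,157) to (281.3,138.8), and in the top view (178.3,160.8) to (153,279.5). In the top view the pan corners are about (206.7,212.7), (268,212.5), (268.5,262), (206,261.5), and the handle end is at (286.8,236.4). The copper beaker is the one in the pan, at (239,239).

```bash
cat > h.py <<'E'
from station import env,set_gripper,viewer,workorder
import cv2,numpy as np
from scipy.optimize import least_squares
from scipy.spatial.transform import Rotation as R
P={n:viewer.camera_params(n) for n in("side","top")}
def proj(n,X):
    p=P[n];T=np.linalg.inv(np.array(p["pose"]));C=np.atleast_2d(X)@T[:3,:3].T+T[:3,3]
    K=np.array([[p["fx"],0,p["cx"]],[0,p["fy"],p["cy"]],[0,0,1]])
    return cv2.projectPoints(C*[1,-1,-1],np.zeros(3),np.zeros(3),K,np.array(p["dist"]))[0][:,0]
def unproj(n,uv,z):
    p=P[n];K=np.array([[p["fx"],0,p["cx"]],[0,p["fy"],p["cy"]],[0,0,1]])
    q=cv2.undistortPoints(np.array(uv,float).reshape(-1,1,2),K,np.array(p["dist"]))[:,0]
    T=np.array(p["pose"]);d=np.c_[q[:,0],-q[:,1],-np.ones(len(q))]@T[:3,:3].T
    return T[:3,3]+d*((z-T[2,3])/d[:,2])[:,None]
def hw(H,X): # hood->world, H=(x,y,yaw)
    c,s=np.cos(H[2]),np.sin(H[2]);X=np.atleast_2d(np.array(X,float))
    return np.c_[H[0]+c*X[:,0]-s*X[:,1],H[1]+s*X[:,0]+c*X[:,1],X[:,2]]
def wh(H,X):
    X=np.atleast_2d(X);d=X[:,:2]-H[:2];c,s=np.cos(H[2]),np.sin(H[2])
    return np.c_[c*d[:,0]+s*d[:,1],-s*d[:,0]+c*d[:,1],X[:,2]]
E
python3 - <<'E'
from h import *
sd=np.array([[158.75,157],[281.25,138.9]]);tp=np.array([[153,279.5],[178.25,160.75]])
def f(v):
    h=v[3]
    return np.r_[(proj("side",hw(v,[[-40,190,h],[-40,-190,h]]))-sd).ravel(),(proj("top",hw(v,[[-40,190,h+6],[-40,-190,h+6]]))-tp).ravel()]
r=least_squares(f,[450,250,1.35,80]);H=r.x[:3];print("H",r.x,r.fun.round(2))
rim=unproj("top",[[206.7,212.7],[268,212.5],[268.5,262],[206,261.5]],42)
he=unproj("top",[[286.75,236.4],[270,236.5]],38);bk=unproj("top",[[239.2,238.7]],108)
print("rim",rim.round(),"c",rim.mean(0),"handle",he,"bk",bk)
print("hood frame: pan",wh(H,rim.mean(0)),"handle",wh(H,he),"bk",wh(H,bk))
np.save("H.npy",r.x)
im=cv2.imread("pics/raw_side0.png");im2=cv2.imread("pics/raw_top0.png");s=10
a=cv2.resize(im[70:110,275:315],None,fx=s,fy=s,interpolation=cv2.INTER_CUBIC)
b=cv2.resize(im2[130:170,150:190],None,fx=s,fy=s,interpolation=cv2.INTER_CUBIC)
for z,c in((225,(0,0,255)),(240,(0,255,0)),(255,(255,0,0))):
    q=[[-29,-215,z-8],[-29,-255,z-8],[-29,-255,z+8],[-29,-215,z+8]]
    cv2.polylines(a,[((proj("side",hw(H,q))-[275,70]+.5)*s).astype(int)],True,c)
    if z==240:
        q=[[-29,-215,z+8],[-29,-255,z+8],[11,-255,z+8],[11,-215,z+8]]
        cv2.polylines(b,[((proj("top",hw(H,q))-[150,130]+.5)*s).astype(int)],True,c)
cv2.imwrite("pics/col.png",np.hstack([a,b]))
# IK tests
def rot(tilt,flip): # tool z: forward cos(tilt), down
    f=np.array([np.cos(H[2]),np.sin(H[2]),0]);z=f*np.cos(tilt)+np.array([0,0,-np.sin(tilt)])
    y=np.array([-f[1],f[0],0])*flip;x=np.cross(y,z);return R.from_matrix(np.c_[x,y,z])
for t in(20,30,40,45,55,65):
  for fl in(1,-1):
    Q=rot(np.radians(t),fl);z=Q.as_matrix()[:,2]
    o=[]
    for tip in([-20,0,25],[-20,0,200],[-20,-100,25],[-20,-100,200],[-20,100,25],[-20,100,200],[-405,0,26],[-200,0,26],[45,0,26]):
        o.append(env.ik((hw(H,[tip])[0]-80*z).tolist(),Q.as_quat().tolist()) is not None)
    print(t,fl,np.array(o).astype(int))
E
```

```text
H [530.24402322 234.57261017   1.39712758  72.94208042] [-1.94  0.94  0.57  0.3  -0.52 -0.43 -0.06 -1.48]
rim [[ 547.   73.   42.]
 [ 549. -121.   42.]
 [ 393. -124.   42.]
 [ 393.   71.   42.]] c [470.72130932 -25.41506291  42.        ] handle [[ 474.36909984 -180.79990499   38.        ]
 [ 473.63054339 -128.05237936   38.        ]] bk [[458.82418819 -35.42400266 108.        ]]
hood frame: pan [[-266.36214526   13.70223321   42.        ]] handle [[-418.77927524  -16.74073008   38.        ]
 [-366.95282741   -6.89866573   38.        ]] bk [[-278.27631264   23.69087584  108.        ]]
20 1 [1 1 1 1 1 1 1 1 1]
20 -1 [1 1 1 1 1 1 1 1 1]
30 1 [1 1 1 1 1 1 1 1 1]
30 -1 [1 1 1 1 1 1 1 1 1]
40 1 [1 1 1 1 1 1 1 1 1]
40 -1 [1 1 1 1 1 1 1 1 1]
45 1 [1 1 1 0 1 1 1 1 1]
45 -1 [1 1 1 1 1 1 1 1 1]
55 1 [1 0 1 0 1 0 1 1 1]
55 -1 [1 1 1 1 1 1 1 1 1]
65 1 [0 0 0 0 1 0 1 1 0]
65 -1 [1 1 1 1 1 1 1 1 1]
```

View pics/col.png

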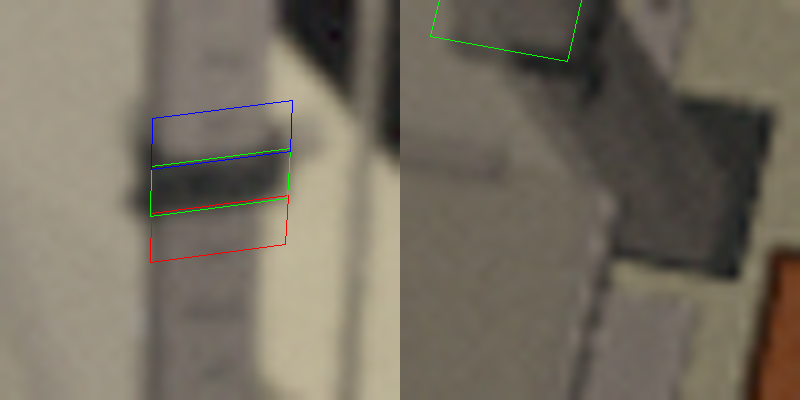

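```bash
cat >> h.py <<'E'
def rot(tilt,flip,yaw): 
    t=np.radians(tilt);f=np.array([np.cos(yaw),np.sin(yaw),0]);z=f*np.cos(t)+np.array([0,0,-np.sin(t)])
    y=np.array([-f[1],f[0],0])*flip;return R.from_matrix(np.c_[np.cross(y,z),y,z])
def pose(H,pt,ahead,tilt,flip,dyaw=0): # hood point placed 'ahead' mm in front of TCP
    Q=rot(tilt,flip,H[2]+dyaw);return (hw(H,[pt])[0]-ahead*Q.as_matrix()[:,2]).tolist(),Q.as_quat().tolist()
def st(): 
    s=env.read_state();return round(s["time_s"],2),np.round(s["tool_pos"],1),np.round(s["force"],1),round(s["width"],1),np.round(s["qpos"],2)
E
python3 - <<'E'
from h import *
H=np.load("H.npy")
print("things: jar,flask",wh(H,unproj("side",[[165,111],[256,99]],0)).round(),"purple",wh(H,unproj("top",[[263.7,175]],100)).round(),"tape",wh(H,unproj("top",[[179,287]],12)).round())
for t,fl in((45,1),(45,-1),(35,1),(35,-1)):
  for tip in([-70,-30,200],[-60,-30,20],[-15,-30,210],[-390,-10,26],[48,0,26]):
    print(t,fl,tip,np.round(env.ik(*pose(H,tip,80,t,fl)) if env.ik(*pose(H,tip,80,t,fl)) is not None else np.nan,2))
print(st())
E
```

```text
things: jar,flask [[ 303.  171.   -0.]
 [ 302. -169.    0.]] purple [[-315. -184.  100.]] tape [[-113.  200.   12.]]
45 1 [-70, -30, 200] [-0.13  0.43  1.95  0.99  1.01  2.52]
45 1 [-60, -30, 20] [-0.11  0.77  1.96  1.25  0.84  2.13]
45 1 [-15, -30, 210] nan
45 1 [-390, -10, 26] [-0.72  0.79  1.84  0.74  1.11  2.05]
45 1 [48, 0, 26] [0.11 0.76 1.98 1.43 0.76 2.15]
45 -1 [-70, -30, 200] [-0.13  0.43  1.95  0.99  1.01 -0.62]
45 -1 [-60, -30, 20] [-0.11  0.77  1.96  1.25  0.84 -1.01]
45 -1 [-15, -30, 210] [-0.02  0.42  1.93  1.02  0.96 -0.55]
45 -1 [-390, -10, 26] [-0.72  0.79  1.84  0.74  1.11 -1.09]
45 -1 [48, 0, 26] [ 0.11  0.76  1.98  1.43  0.76 -0.99]
35 1 [-70, -30, 200] [-0.2   0.5   1.97  1.14  1.12  2.33]
35 1 [-60, -30, 20] [-0.18  0.86  1.95  1.34  1.    1.97]
35 1 [-15, -30, 210] [-0.09  0.49  1.96  1.2   1.07  2.39]
35 1 [-390, -10, 26] [-0.77  0.88  1.79  0.79  1.27  1.98]
35 1 [48, 0, 26] [0.04 0.84 1.99 1.56 0.93 1.96]
35 -1 [-70, -30, 200] [-0.2   0.5   1.97  1.14  1.12 -0.81]
35 -1 [-60, -30, 20] [-0.18  0.86  1.95  1.34  1.   -1.17]
35 -1 [-15, -30, 210] [-0.09  0.49  1.96  1.2   1.07 -0.75]
35 -1 [-390, -10, 26] [-0.77  0.88  1.79  0.79  1.27 -1.16]
35 -1 [48, 0, 26] [ 0.04  0.84  1.99  1.56  0.93 -1.18]
(0.1, array([ 171.3, -600.7,  302. ]), array([-0.6,  0.6, -0.1]), 87.9, array([-1.31,  0.42,  1.63,  0.  ,  1.09, -0.02]))
```

Run:
```python
from h import *
H=np.load("H.npy")
set_gripper(0)
env.reach(*pose(H,[-75,-90,220],80,45,-1));print(st())
p,q=pose(H,[-70,-90,60],80,45,-1);print(env.move_l(p,rot=q,rate=120,f_stop=8),st())
a=viewer.camera("side");b=viewer.camera("top")
cv2.imwrite("pics/a1.png",np.hstack([cv2.resize(a[40:340,60:400],None,fx=1.18,fy=1.18),cv2.resize(b[100:400,100:400],None,fx=1.18,fy=1.18)]))
```

```text
(4.42, array([596.3,  88.8, 276.6]), array([ 0.7,  0.1, -1.2]), 0.5, array([-0.15,  0.47,  1.81,  0.93,  1.07, -0.53]))
False (5.91, array([597.4,  94.3, 117.3]), array([-1.4,  0.2,  0.5]), 0.6, array([-0.14,  0.73,  1.84,  1.1 ,  0.91, -0.83]))
```

View pics/a1.png

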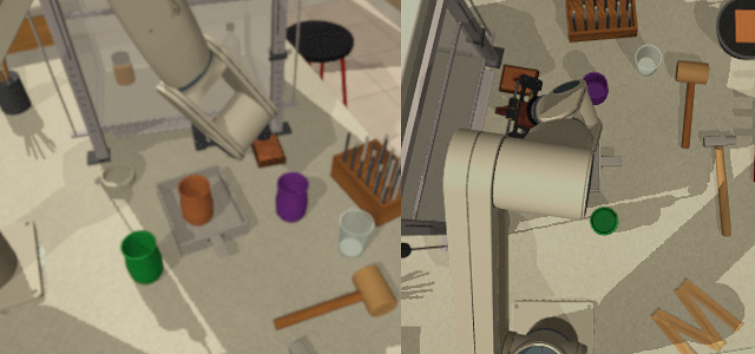

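The view shows the gripper in the gap in front of the lip, clear of the pan, plaque and purple beaker. I'll lower it a little, go under the lip and lift.

Run:
```python
from h import *
H=np.load("H.npy")
def go(pt,rate,fs=None):
    p,q=pose(H,pt,80,45,-1);r=env.move_l(p,rot=q,rate=rate,f_stop=fs);print(r,st()[:3]);return r
go([-72,-85,32],80,8)
if not go([-25,-85,32],60,8):
    r=go([-25,-85,75],25,2.5)
    t=np.array(env.read_state()["tool_pos"]);z=rot(45,-1,H[2]).as_matrix()[:,2];print("tip hood",wh(H,t+80*z))
    a=viewer.camera("side");cv2.imwrite("pics/raw_a2.png",a)
```

```text
False (6.52, array([591.6,  93.3,  88.3]), array([ 0.4, -0.6,  0.7]))
False (7.45, array([599.8, 139.4,  88.5]), array([-0.1,  0. , -0.9]))
True (8.25, array([599.8, 139.4, 103. ]), array([-0.6,  0.2, -0.7]))
tip hood [[-25.15409898 -84.95256217  46.41776877]]
```

Run:
```python
from h import *
H=np.load("H.npy")
p,q=pose(H,[-25,-85,200],80,45,-1);print(env.move_l(p,rot=q,rate=60,f_stop=25),st()[:3])
env.hold(.3);print(st()[:3])
a=viewer.camera("side");cv2.imwrite("pics/raw_a3.png",a)
b=viewer.camera("top");cv2.imwrite("pics/raw_b3.png",b)
h=227;c=cv2.resize(a[60:135,120:320],None,fx=4,fy=4,interpolation=cv2.INTER_CUBIC)
for h,col in((227,(0,0,255)),(240,(0,255,0))):
    cv2.polylines(c,[((proj("side",hw(H,[[-40,190,h],[-40,-190,h],[0,-205,h]]))-[120,60]+.5)*4).astype(int)],False,col)
d=cv2.resize(b[100:300,80:280],(300,300))
d=cv2.copyMakeBorder(d,0,0,250,250,0);cv2.imwrite("pics/a3.png",np.vstack([c,d]))
```

```text
False (11.03, array([599.3, 139.4, 257.3]), array([-3.8, -5.2, -2.5]))
(11.32, array([599.3, 139.5, 257.3]), array([-3.4, -4.5, -2.2]))
```

View pics/a3.png

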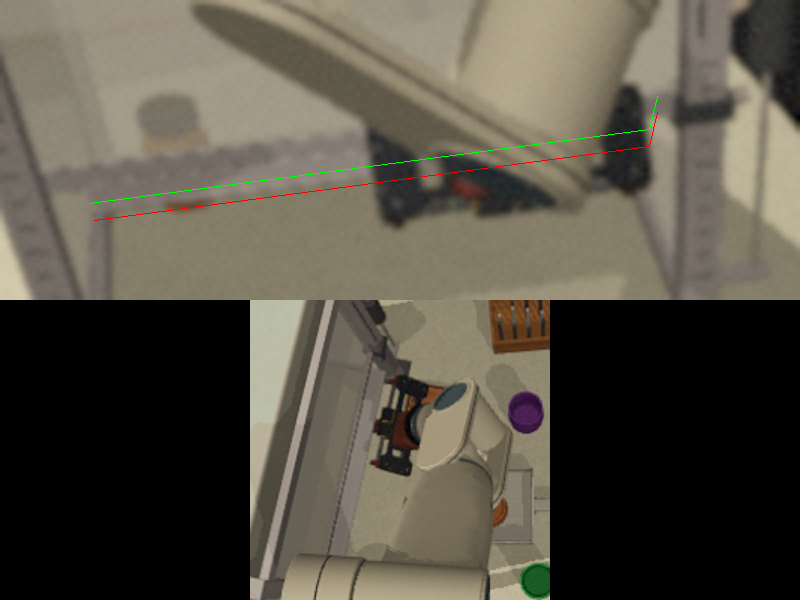

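The sash is up to roughly 230 mm, just short of the pointer. I'll back the gripper out and compare the lip's right end with the pointer up close.

Run:
```python
from h import *
H=np.load("H.npy")
for pt in([-30,-85,170],[-110,-40,170],[-150,20,240]):
    p,q=pose(H,pt,80,45,-1);print(env.move_l(p,rot=q,rate=150,f_stop=25),st()[:3])
a=np.mean([viewer.camera("side") for _ in range(4)],0).astype(np.uint8)
cv2.imwrite("pics/raw_a4.png",a)
s=10
def crop(x0,y0,w,h):
    c=cv2.resize(a[y0:y0+h,x0:x0+w],None,fx=s,fy=s,interpolation=cv2.INTER_CUBIC)
    for h,col in((230,(0,0,255)),(240,(0,255,0))):
        f=lambda q:[((proj("side",hw(H,q))-[x0,y0]+.5)*s).astype(int)]
        cv2.polylines(c,f([[-40,190,h],[-40,-190,h]]),False,col)
        cv2.polylines(c,f([[-40,-190,h],[-10,-190,h],[-10,-205,h]]),False,col)
    cv2.polylines(c,f([[-29,-215,232],[-29,-255,232],[-29,-255,248],[-29,-215,248],[-29,-215,232]]),False,(255,0,0))
    return c
cv2.imwrite("pics/a4.png",np.vstack([crop(232,70,80,30),crop(125,90,80,30)]))
print([proj("side",hw(H,[[x,-203,240]]))[0].round(1).tolist() for x in(-29,-9)])
```

```text
False (11.78, array([599.3, 134.9, 227.3]), array([-0.2,  0. ,  0.5]))
False (12.53, array([541.4,  63.6, 227.1]), array([ 1.1, -0.6, -0.1]))
False (13.35, array([475.2,  34.7, 296.4]), array([-0.7, -0.1,  1. ]))
[[285.5, 89.2], [283.8, 85.4]]
```

View pics/a4.png

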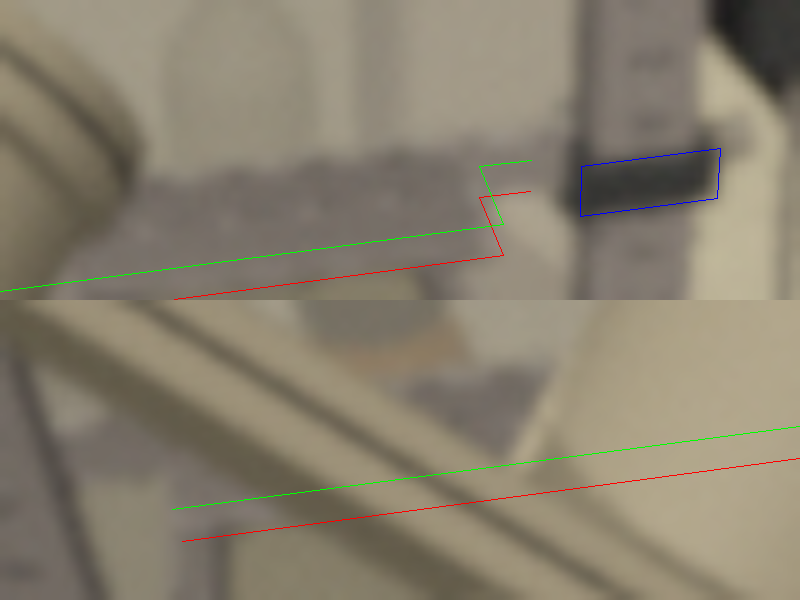

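Lip bottom is at about 231 mm on this calibration (it matches the red 230 line) and the collar centre is at about 240.5. I'll raise the sash another 9.5 mm.

Run:
```python
from h import *
H=np.load("H.npy")
for pt,r in(([-110,-40,170],200),([-25,-85,180],200),([-25,-85,209.5],40),([-25,-85,180],150),([-110,-40,170],200),([-150,20,240],200)):
    p,q=pose(H,pt,80,45,-1);print(env.move_l(p,rot=q,rate=r,f_stop=25),st()[:3])
a=np.mean([viewer.camera("side") for _ in range(4)],0).astype(np.uint8)
cv2.imwrite("pics/raw_a5.png",a)
# vertical shift of lip right part between pictures
o=cv2.imread("pics/raw_a4.png")
t=o[86:100,258:278];r=cv2.matchTemplate(a[74:104,252:284],t,cv2.TM_CCOEFF_NORMED);_,v,_,l=cv2.minMaxLoc(r)
print("shift",l[0]+252-258,l[1]+74-86,v, r[l[1]-1:l[1]+2,l[0]].round(3))
print(proj("side",hw(H,[[-40,-150,230],[-40,-150,240]])))
```

```text
False (14.2, array([540.4,  63.7, 226.4]), array([-0.2,  0.2, -0.1]))
False (14.83, array([599. , 139.2, 236.7]), array([-0.2,  0.3,  0.2]))
False (15.72, array([599.9, 139.5, 266.1]), array([-0.9, -2.9, -0.6]))
False (16.07, array([599.6, 139.9, 236.1]), array([-0.3, -0.7,  0.4]))
False (16.71, array([541.7,  63.5, 227.3]), array([ 0.1, -1. , -0.5]))
False (17.36, array([475.6,  34.9, 296.7]), array([ 0. ,  0.2, -0.8]))
shift -1 -3 0.8494021892547607 [0.584 0.849 0.704]
[[267.86501722  96.94980338]
 [267.77142075  93.8146631 ]]
```

Run:
```python
from h import *
H=np.load("H.npy");T=40
hc=wh(H,[[473.7,-152.5,34]])[0];d=0.188
g=hc+np.array([-8*np.cos(d),-8*np.sin(d),0]);print(hc,g)
set_gripper(60)
for z,r in((190,200),(100,100),(33,50)):
    p,q=pose(H,[g[0],g[1],z],61,T,-1,d);print(env.move_l(p,rot=q,rate=r,f_stop=10 if z<190 else 25),st()[:3])
set_gripper(10);s=env.read_state();print(st(),s["grip_force"])
a=viewer.camera("side");b=viewer.camera("top")
cv2.imwrite("pics/a6.png",np.hstack([cv2.resize(a[60:400,40:400],(400,378)),cv2.resize(b[100:400,100:400],(378,378))]))
```

```text
[-391.02069154  -11.19155465   34.        ] [-398.87973145  -12.68671073   34.        ]
False (19.99, array([ 474.4, -206.4,  229.5]), array([-0.1, -0. , -0.3]))
False (21.04, array([ 474.7, -207.4,  139.6]), array([ 0.1, -0.3,  0.3]))
False (22.53, array([ 474.6, -207.3,   72.5]), array([ 0.6, -0.7,  0.4]))
(23.19, array([ 475. , -207.4,   72.3]), array([ 3.2,  0.6, -0.1]), 23.9, array([-0.7 ,  0.87,  1.73,  0.65,  1.27, -1.15])) 29.974478781223297
```

View pics/a6.png

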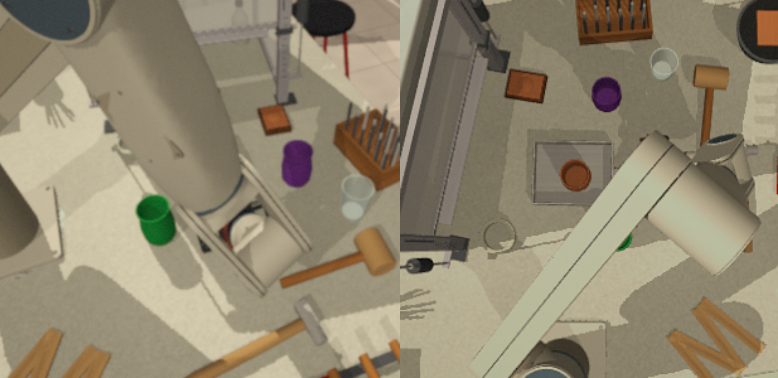

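The grip holds the handle at 23.9 mm width. I'll slide the pan in, aligning it with the cabinet before it reaches the opening.

Run:
```python
from h import *
H=np.load("H.npy");T=40
def go(pt,r,d=0,fs=25):
    p,q=pose(H,pt,61,T,-1,d);x=env.move_l(p,rot=q,rate=r,f_stop=fs);print(x,st()[:4]);return x
ok=not go([-200-135.5,6,33.5],45)
ok=ok and not go([-120-135.5,5,33.5],60)
ok=ok and not go([178-135.5,4,33.5],70)
if ok:
    env.hold(.3);set_gripper(45);print(st()[3])
    go([-60,4,36],100);go([-200,4,90],150);go([-330,30,220],200)
    p=viewer.camera("side");b=viewer.camera("top");cv2.imwrite("pics/raw_a7.png",p);cv2.imwrite("pics/raw_b7.png",b)
    c=cv2.resize(p[40:215,100:330],None,fx=3.4,fy=3.4,interpolation=cv2.INTER_CUBIC)
    for q in([[-40,190,240],[-40,-190,240]],[[0,-210,0],[0,210,0]]):
        cv2.polylines(c,[((proj("side",hw(H,q))-[100,40]+.5)*3.4).astype(int)],False,(0,255,0))
    cv2.imwrite("pics/a7.png",c)
```

```text
False (24.96, array([ 458.1, -140.6,   72.6]), array([-1.4,  0.4, -5.3]), 23.7)
False (26.44, array([472.9, -62. ,  72.7]), array([-0.6,  2.3, -5.2]), 23.6)
False (30.85, array([525.6, 231. ,  72.7]), array([-0.8, -3. , -3.6]), 23.5)
45.2
False (32.87, array([507.9, 130.5,  75.2]), array([-0.4,  0.2,  0.1]), 44.6)
False (34.02, array([483.5,  -7.2, 129. ]), array([ 0.5,  0.6, -0.9]), 45.2)
False (35.09, array([ 435.4, -130.6,  258.6]), array([ 0.3, -0.4, -0.7]), 45.1)
```

View pics/a7.png

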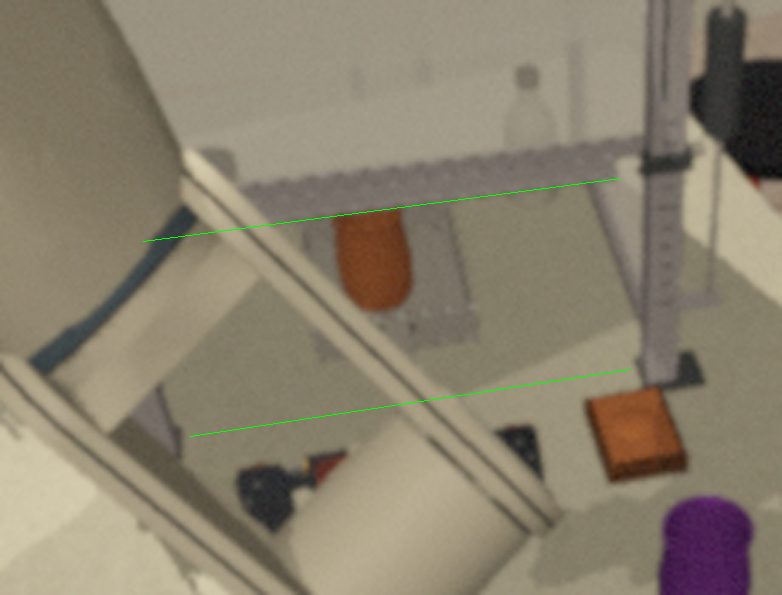

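The picture shows the sash's lower edge on the 240 mm line, level with the collar. The copper beaker stands upright in the pan at (372,260), and the pan's near wall is well behind the sash line. The handle itself is hidden by the arm in this view, but it follows the pan, and by the commanded travel its end is about 22 mm inside.

```bash
python3 -c "
from h import *
print(workorder.sign_off())"
```

```text
the job is handed in; nothing more can be done
None
```

Job handed in: the sash stands at the pointer (about 240 mm) and the pan is inside with the beaker upright; the handle end was hidden by the arm, so its place about 22 mm behind the sash comes from the commanded travel.

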